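# Raise the cupboard's glass sash to the airing mark

### The job

Air the crockery: on the yellow sill cupboard, push the glass sash that has the red pointer up from beneath its aluminium lip with the fingertips, until the pointer stands level with the red clip on the post beside it, then let go and move clear. Push gently and do not pinch the lip; leave the clip and the other sash as they are, and leave the egg timer, napkin ring, jelly mould and sugar tin standing where they are.

Things in the scene. Friction and masses are not known exactly. Their poses are not given: they have to be found in the camera images.
- cupboard: Fixed yellow sill cupboard (all sizes in mm), 460 wide (y), 260 deep (x), 330 high, on the worktop, turned a little. Origin: centre of its underside, x to its back (away from the robot), z up. Plinth 75 high, its upright face 110 before the origin; above it the glazed front leans back 25 degrees. Two cream-framed glass sashes side by side, centred 110 either side of the middle, slide along the lean.
- sash: Sash to raise: on the cupboard's +y side, with a red pointer. 196 wide, 140 tall, frame 12 thick. Origin: middle of its bottom edge; z up along the lean, the way it slides (travel 0 to 135), x square through the glass to the back, y along the lip. A hidden counterweight balances it: it stays where it is left; pushing it up slowly takes 2 to 5 N. It starts within 30 of shut.
- sash_lip (a point): Centre of the round bead edging this sash's aluminium lip; axes as the sash. Bead 12 in diameter, 150 long (along y); an 8 thick plate joins it to the sash's bottom rail. The lip stands out 46 from the mid-plane of the glass towards the robot, with 34 of free depth beneath it up to the rail's face. Under the lip are only the plinth and the worktop.
- pointer (a point): Tip of the small red pointer (6 tall) on the sash's frame, at the lip's height, next to the cupboard's outer post; axes as the sash.
- mark (a point): Mid-height of the red clip on the cupboard's outer +y post, on its edge towards the sash; axes as the sash. The clip is 16 tall along the lean, clamped tightly to the post and not to be shifted. The pointer is level with it when both points have the same place along their z. It sits 38 to 126 above the pointer's start.
- other_sash_lip (a point): Centre of the lip bead of the other, like sash on the cupboard's -y side (no red pointer); to be left as it is.
- timer: Cream egg-shaped kitchen timer, 80 across, 85 tall, loose on the worktop in front of the other sash. Origin at the centre of its underside.
- napkin_ring: Chrome napkin ring, 48 across, 32 tall, standing loose on the cupboard's top. Origin at the centre of its underside.
- mould: Fluted aluminium jelly mould, 100 across, 66 tall, loose on the worktop in front of the cupboard's +y end. Origin at the centre of its underside.
- sugar_tin: Red enamel sugar tin, 87 across, 119 tall with its knob, loose on the worktop in front of the cupboard's -y end. Origin at the centre of its underside.
There are look-alikes about, which are no part of the job. Leave any blue look-alike of the mould alone.

How it is judged:
On the way:
1. the fingers push on the sash (contact force between the fingers and sash above 0.5 N), for 0.1 s.
At the end, for the whole second after the job is handed in: The sash is at rest with its pointer within 8 mm (along the slide) of the middle of the red clip, which has not been shifted (5 mm); the other sash is within 10 mm of where it was; timer, napkin ring, mould and tin stand upright within 20 mm of where they were (z of pointer in the frame of mark between -0.008 and 0.008 m and linear speed of sash below 0.01 m/s and distance of other_sash_lip from where it was at the start of the episode below 0.01 m and distance of mark from where it was at the start of the episode below 0.005 m and distance of each of timer, napkin_ring, mould, sugar_tin from where it was at the start of the episode below 0.02 m and angle between each of timer, napkin_ring, mould, sugar_tin's own z axis and vertical below 0.2 rad); the robot touches nothing.
It fails at once if the sash is pinched or shoved hard (over 20 N between fingers and sash) (contact force between the fingers and sash above 20 N).
It fails at once if the other sash is moved by more than 10 mm (distance of other_sash_lip from where it was at the start of the episode above 0.01 m).
It fails at once if the egg timer, napkin ring, jelly mould or sugar tin is moved by more than 20 mm, lifted or carried (distance of any of timer, napkin_ring, mould, sugar_tin from where it was at the start of the episode above 0.02 m).
It also fails if it takes over 35 s, if anything falls off the work surface, if the arm or the gripper's body presses on something with over 40 N, if the wrist force passes 120 N, or if a joint passes its speed limit or range.

### The arm

A 7-joint arm with a two-finger parallel gripper is mounted at the origin on the work surface. World frame = base frame: x ahead of the robot, y to its left, z up, the work surface at z = 0. Lengths are in m, angles in rad, forces in N, time in s.
With the tool pointing down it reaches from about 0.425 to 0.925 m from the base axis. Payload 6.8 kg.
Tool frame: the origin (TCP) lies on the mounting face of the last link; the fingertips stand 173 mm ahead of it and the grasp point (between the pads) lies 155 mm ahead of it; z points along the fingers, y is the line along which they close (so a half turn about z gives the same grasp; the last joint's range is limited). The gripper opens to 85 mm and grips with 20 to 120 N. Pads are 22 mm wide; open, the fingers measure 114 mm over their backs; the gripper's body (76 mm by 85 mm) begins 54 mm behind the grasp point. The pads swing forward as they close: fully open they stand 13 mm farther back than shut.
Start: joints at [-1.225, 0.477, 0.022, 1.555, -0.011, 1.109, -0.083], TCP at [0.296, 0.607, 0.405] pointing down, gripper open.
Joint ranges: [-2.96, 2.96], [-0.34, 2.1], [-1.41, 1.46], [0.24, 2.44], [-1.37, 4.51], [0.17, 1.92], [-2.96, 2.96]. Speed limits (rad/s): [2.39, 2.39, 3.14, 3.14, 3.14, 3.14, 3.14].

### API

Orientations are given as a rotation vector (axis times angle).
In Python, from bench import r gives the robot as it stands.
- The arm moves only by the tool arm_command, never from a script. Its argument "plan" is a list of rows, each an object of numbers: "claw": the closure, from 0 (fully open) to 1 (shut); "tx", "ty", "tz": the shift along the tool's x, y, z in m; "ax", "ay", "az": the turn, a rotation vector about the tool's x, y, z in degrees. A call has exactly 10 rows; each row shifts and turns the commanded pose from where the row before left it, along the tool's axes as they then stand; what a row does not reach is not made up. A row lasts 1/12 s, in which the tool goes at most 41.7 mm and 7.16 degrees, less where a joint would pass 70% of its speed; a pose out of reach is approached as far as the arm can. A call is refused whole if a number of a shift passes 0.0417 or a number of a turn 7.16, either way. A call with a gripper value outside its range is refused whole. The fingers move at their own pace and stop on an object; "squeeze" is the grip in N (left out, the last holds). Time passes only in rows, so rows that do not move let the fingers close, or fill a call up. It gives the time, the measured TCP pose, the force, the opening and the grip force at its end, in the units of the state.
- r.get_obs(): the state, without advancing time (a new reading comes with each control period).
- r.grab_frame(name): name is "scene" or "top" or "wrist"; returns the picture (420x560x3 uint8, red, green, blue); there is no depth.
- r.camera_model(name): a dict with "fx", "fy", "cx", "cy" (pixels), "position" and "orientation" of the camera in the world; the wrist camera has in their place "tool_from_camera" (4x4, takes a point from camera to tool coordinates, whose origin is the TCP and whose axes are the flange's). Camera axes: x right, y up, looking along -z (the intrinsics and any distortion apply to the point x, -y, -z); pixel columns grow to the right and rows downward; lengths in m; the calibration is good to about 2 mm. A picture is of the moment at which its call begins: read the wrist's pose just before it. camera_model takes no time and is no camera call.
- r.hand_in(): hands the job in; it is judged then, once.
Trained networks look in the newest picture that a camera, given by its name, has taken for a name from the list of things; names that differ only in an ending like _2 or _b are one class to them, and where a whole thing is asked for, a point or a joint stands for the part that bears it (a point fixed in the world has none). Each returns a list of dicts, best first, with "confidence" (0 to 1); they miss things now and then, are a little off and sometimes report something else, mostly with a low value. They report only what shows in the picture. A call takes as long as a camera call. They do not tell look-alikes from the thing itself.
- r.boxes_of(target, camera): "location" ([x, y, z] in m, in the coordinates of the camera as it stood for that picture, good to about 4 mm: the middle of the surface that is visible of it).
- r.tip_of(target, camera): "location" ([x, y, z] in m, in the coordinates of the camera as it stood for that picture, good to about 4 mm: a listed point, or the origin of a listed thing).
The state is a dict: "clock": time; "joints": joint angles; "qvel": joint speeds; "tau": joint torques, N m; "tcp_pos": TCP position; "orientation": TCP orientation; "contact_force": force on the tool from outside, world axes, zero at the start; "moment": the same for the moment, N m; "grip_width": finger opening in m; "gripper_force": force on a finger pad.
Only numpy, scipy, OpenCV 4.12 (cv2) and the standard library are available. Lean on these libraries where they do the work, as an engineer would, in place of code of your own. Each camera call takes 0.05 s, during which the arm holds its last target. There are 200 camera calls.

## Working session

There is one attempt and no reset: what is moved stays moved. The work goes in short steps, Python scripts to look and compute and a tool call to move; the robot and the scene stay as the last step left them, time stands still between calls to the robot, and variables do not carry over. Pictures are saved under pics/ and viewed, at most 10 in all, crops included, and the job is handed in when it is done.

Besides the shell and the picture viewer there is one more tool, called after "Request:" in YAML: its name, and indented under it one key for each argument. arm_command: Moves the arm, as the interface text tells. Its arguments: {"type":"object","properties":{"plan":{"type":"array","items":{"type":"object","properties":{"claw":{"type":"number"},"tx":{"type":"number"},"ty":{"type":"number"},"tz":{"type":"number"},"ax":{"type":"number"},"ay":{"type":"number"},"az":{"type":"number"}}}},"squeeze":{"type":"number"}},"required":["plan"]}

```bash
mkdir -p pics; cat > h.py <<'E'
import numpy as np, cv2
from scipy.spatial.transform import Rotation as R
from bench import r
def cam(n):
    m=r.camera_model(n)
    if 'position' in m:
        o=np.array(m['orientation'],float)
        T=np.eye(4); T[:3,:3]=R.from_rotvec(o).as_matrix() if o.size==3 else (o.reshape(3,3) if o.size==9 else R.from_quat(o).as_matrix()); T[:3,3]=m['position']; return m,T
    s=r.get_obs(); W=np.eye(4); W[:3,:3]=R.from_rotvec(s['orientation']).as_matrix(); W[:3,3]=s['tcp_pos']
    return m,W@np.array(m['tool_from_camera'])
def save(n,f):
    m,T=cam(n); im=r.grab_frame(n); cv2.imwrite('pics/'+f,im[:,:,::-1]); return im,m,T
def find(t,n,m,T,fn='tip_of'):
    out=[]
    for d in getattr(r,fn)(t,n):
        p=np.array(d['location']); w=T[:3,:3]@p+T[:3,3]
        px=(m['cx']+m['fx']*p[0]/-p[2], m['cy']+m['fy']*-p[1]/-p[2])
        out.append((round(d['confidence'],2),w.round(4).tolist(),[int(x) for x in px]))
    return out
E
python3 - <<'E'
from h import *
print(r.get_obs()); print(r.camera_model('scene'))
for n in ['scene','top']:
    im,m,T=save(n,n+'1.png')
    for t in ['sash_lip','pointer','mark','other_sash_lip','sash','cupboard','timer','mould','sugar_tin','napkin_ring']:
        print(n,t,find(t,n,m,T))
E
```

```text
{'clock': 0.0, 'joints': array([-1.22509953,  0.47782518,  0.02236779,  1.55645941, -0.0115154 ,
        1.1092986 , -0.08308155]), 'qvel': array([-0.00035712, -0.0005824 , -0.00179248,  0.00187394,  0.00114321,
       -0.00055553, -0.00131809]), 'tau': array([ 1.56475317e-04, -5.96471000e+01,  1.60806734e+00, -2.81188631e+01,
        1.25275698e-02,  9.50299582e-03,  2.82631220e-06]), 'tcp_pos': array([0.29579046, 0.60643289, 0.40370579]), 'orientation': array([-7.06645320e-01, -3.06079604e+00,  2.89068660e-03]), 'contact_force': array([-1.01839558, -0.07395438,  0.72540484]), 'moment': array([-0.03131377, -0.00910655,  0.01848111]), 'gripper_force': 0.0, 'grip_width': 0.08508833070706262}
{'fx': 386.9661329575259, 'fy': 386.9661329575259, 'cx': 271.5756270456212, 'cy': 213.1606890627751, 'position': array([0.57510519, 0.44083752, 0.95721552]), 'orientation': array([ 0.00429476, -0.80625785, -2.97657538])}
scene sash_lip [(0.62, [0.5785, 0.0656, 0.1032], [274, 257]), (0.21, [0.6163, 0.1638, 0.0922], [255, 298])]
scene pointer [(0.72, [0.6164, 0.1663, 0.0911], [255, 299])]
scene mark
[... 661 characters left out ...]
.63, [0.6447, 0.1616, 0.1532], [228, 188])]
top other_sash_lip [(0.61, [0.568, -0.1535, 0.1178], [348, 228]), (0.21, [0.4362, -0.2999, 0.0018], [394, 286])]
top sash [(0.66, [0.611, 0.0646, 0.075], [266, 210])]
top cupboard [(0.67, [0.7005, -0.0501, -0.0023], [309, 188])]
top timer [(0.87, [0.4721, -0.1358, -0.0014], [335, 269]), (0.73, [0.6142, 0.1631, 0.0911], [229, 205]), (0.45, [0.6443, 0.1604, 0.1525], [229, 189])]
top mould [(0.82, [0.6864, 0.2847, -0.0019], [192, 185]), (0.71, [0.5451, 0.4126, -0.0011], [142, 230]), (0.66, [0.5334, 0.2505, -0.0003], [199, 238])]
top sugar_tin [(0.7, [0.4366, -0.2999, 0.0007], [393, 286])]
top napkin_ring [(0.47, [0.7371, -0.0041, 0.3293], [297, 135])]
```

View pics/scene1.png

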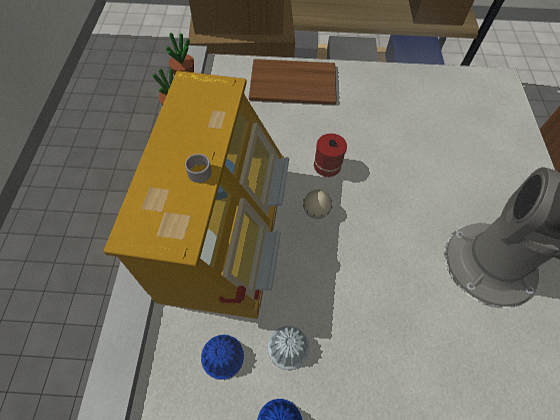

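View pics/top1.png

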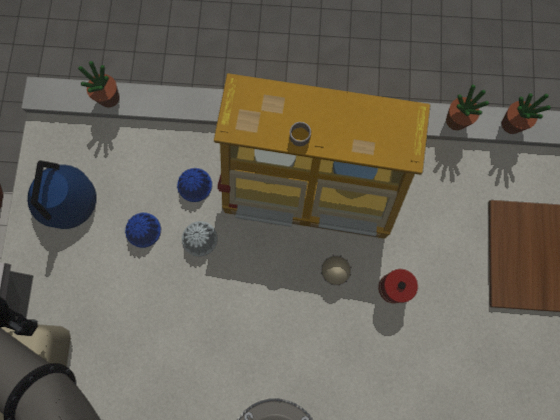

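```bash
python3 - <<'E'
import cv2
a=cv2.imread('pics/scene1.png')[225:325,205:305]; b=cv2.imread('pics/top1.png')[160:260,190:290]
cv2.imwrite('pics/crop1.png',cv2.hconcat([cv2.resize(x,(400,400),interpolation=cv2.INTER_CUBIC) for x in (a,b)]))
E
```

```text
(no output)
```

View pics/crop1.png

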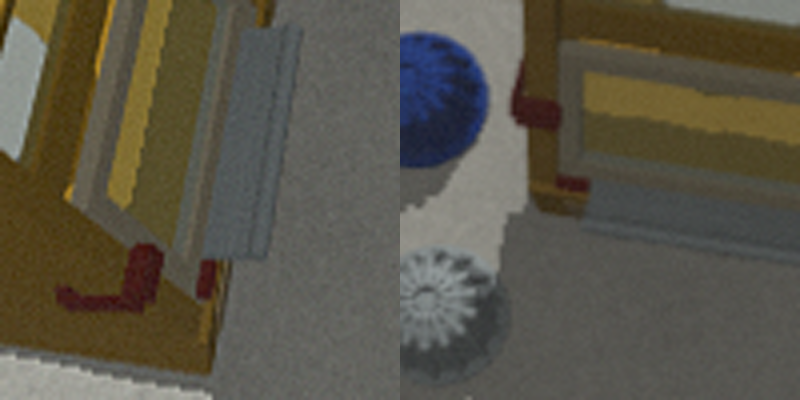

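The scene picture shows two sashes, the one with the red pointer at about (257,295) being on the +y side and the clip at (242,285). The top picture agrees, with pointer (232,206) and clip (228,187).

Possible mix-ups:
- **Lips:** the other sash's lip is at scene (283,181). The one I want is at (274,257), with the red pointer next to it in the crop.
- **Moulds:** the blue ones are at scene (221,357) and (280,410), the aluminium one at (287,345).

The required rise is about 67 mm.

```bash
cat > g.py <<'E'
from h import *
from scipy.linalg import fractional_matrix_power as fmp
psi=np.radians(-5.7); L=np.array([.5806,.0675,.1025])
c=np.array([np.cos(psi),np.sin(psi),0]); ys=np.array([-np.sin(psi),np.cos(psi),0]); t=np.radians(25)
zs=np.sin(t)*c+np.cos(t)*np.array([0,0,1]); xs=np.cross(ys,zs)
def now():
    s=r.get_obs(); W=np.eye(4); W[:3,:3]=R.from_rotvec(s['orientation']).as_matrix(); W[:3,3]=s['tcp_pos']; return s,W
def goal(tip,down=0.,sgn=-1):
    """tool z = xs pitched further down by `down` deg, tool y = sgn*ys"""
    G=np.eye(4); z=R.from_rotvec(ys*np.radians(down)).apply(xs); y=sgn*ys
    G[:3,:3]=np.c_[np.cross(y,z),y,z]; G[:3,3]=tip-.173*z; return G
def rows(A,B,N):
    D=np.real(fmp(np.linalg.inv(A)@B,1/N)); a=np.degrees(R.from_matrix(D[:3,:3]).as_rotvec())
    print(N,'t',D[:3,3].round(4),'a',a.round(2)); P=A.copy()
    for i in range(N):
        P=P@D
        if i%5==4: print('  tcp',P[:3,3].round(3),'tip',(P[:3,3]+.173*P[:3,2]).round(3))
def rel(W):
    d=W[:3,3]+.173*W[:3,2]-L; print('tip rel lip (sash)',[round(float(d@v)*1e3,1) for v in (xs,ys,zs)],'ztool.sash',[round(float(W[:3,2]@v),3) for v in (xs,ys,zs)])
E
python3 - <<'E'
from g import *
s,W=now(); print(W.round(3)); print(xs,zs)
for sg in(-1,1):
    G=goal(L-.09*xs-.02*zs,0,sg); print(G.round(3)); rows(W,G,20)
    M=goal(np.array([.55,.08,.26]),-0,sg);rows(W,M,20)
print(r.camera_model('wrist')['tool_from_camera'])
E
```

```text
[[-0.899  0.438  0.     0.296]
 [ 0.438  0.899  0.     0.607]
 [ 0.     0.    -1.     0.405]
 [ 0.     0.     0.     1.   ]]
[ 0.90182661 -0.09001426 -0.42261826] [ 0.42052866 -0.04197434  0.90630779]
[[ 0.421 -0.099  0.902  0.335]
 [-0.042 -0.995 -0.09   0.092]
 [ 0.906 -0.    -0.423  0.196]
 [ 0.     0.     0.     1.   ]]
20 t [-0.0367  0.0014 -0.0073] a [-4.36  0.78  6.84]
  tcp [0.437 0.492 0.432] tip [0.473 0.546 0.271]
  tcp [0.488 0.316 0.413] tip [0.578 0.387 0.284]
  tcp [0.441 0.159 0.33 ] tip [0.579 0.203 0.236]
  tcp [0.335 0.092 0.196] tip [0.491 0.076 0.122]
20 t [-0.0333  0.0098 -0.0112] a [-4.36  0.78  6.84]
  tcp [0.449 0.531 0.458] tip [0.484 0.585 0.297]
  tcp [0.525 0.37  0.478] tip [0.615 0.442 0.348]
  tcp [0.498 0.199 0.436] tip [0.636 0.242 0.341]
  tcp [0.394 0.096 0.333] tip [0.55 0.08 0.26]
[[-0.421  0.099  0.902  0.335]
 [ 0.042  0.995 -0.09   0.092]
 [-0.906  0.    -0.423  0.196]
 [ 0.     0.     0.     1.   ]]
20 t [-0.0031 -0.025   0.0137] a [-0.58 -3.21 -0.9 ]
  tcp [0.266 0.485 0.337] tip [0.314 0.473 0.171]
  tcp [0.265 0.356 0.274] tip [0.357 0.338 0.128]
  tcp [0.289 0.224 0.225] tip [0.418 0.205 0.111]
  tcp [0.335 0.092 0.196] tip [0.491 0.076 0.122]
20 t [-0.0093 -0.0235  0.009 ] a [-0.58 -3.21 -0.9 ]
  tcp [0.295 0.479 0.363] tip [0.342 0.468 0.197]
  tcp [0.314 0.35  0.335] tip [0.406 0.332 0.189]
  tcp [0.349 0.221 0.323] tip [0.478 0.202 0.21 ]
  tcp [0.394 0.096 0.333] tip [0.55 0.08 0.26]
[[-1.21297858e-04  9.57184909e-01  2.89477176e-01  7.34462922e-02]
 [ 9.99999990e-01  1.36263593e-04 -3.15451404e-05 -1.15531581e-03]
 [-6.96397323e-05  2.89477169e-01 -9.57184916e-01  3.13450631e-02]
 [ 0.00000000e+00  0.00000000e+00  0.00000000e+00  1.00000000e+00]]
```

Request:
arm_command:
  plan:
    - {"claw": 1,"tx": -0.009,"ty": -0.0235,"tz": 0.009,"ax": -0.6,"ay": -3.2,"az": -0.9}
    - {"claw": 1,"tx": -0.009,"ty": -0.0235,"tz": 0.009,"ax": -0.6,"ay": -3.2,"az": -0.9}
    - {"claw": 1,"tx": -0.009,"ty": -0.0235,"tz": 0.009,"ax": -0.6,"ay": -3.2,"az": -0.9}
    - {"claw": 1,"tx": -0.009,"ty": -0.0235,"tz": 0.009,"ax": -0.6,"ay": -3.2,"az": -0.9}
    - {"claw": 1,"tx": -0.009,"ty": -0.0235,"tz": 0.009,"ax": -0.6,"ay": -3.2,"az": -0.9}
    - {"claw": 1,"tx": -0.009,"ty": -0.0235,"tz": 0.009,"ax": -0.6,"ay": -3.2,"az": -0.9}
    - {"claw": 1,"tx": -0.009,"ty": -0.0235,"tz": 0.009,"ax": -0.6,"ay": -3.2,"az": -0.9}
    - {"claw": 1,"tx": -0.009,"ty": -0.0235,"tz": 0.009,"ax": -0.6,"ay": -3.2,"az": -0.9}
    - {"claw": 1,"tx": -0.009,"ty": -0.0235,"tz": 0.009,"ax": -0.6,"ay": -3.2,"az": -0.9}
    - {"claw": 1,"tx": -0.009,"ty": -0.0235,"tz": 0.009,"ax": -0.6,"ay": -3.2,"az": -0.9}

```text
clock: 1.93
tcp_pos: [0.311, 0.35, 0.3331]
orientation: [0.373, 2.545, -0.03]
contact_force: [1.4, -0.4, -0.4]
grip_width: 0.0001
gripper_force: 0.0
```

```bash
python3 - <<'E'
from g import *
s,W=now(); print(s['clock'],s['joints'].round(3),W.round(3),s['grip_width'])
rows(W,goal(np.array([.55,.08,.26]),0,1),10)
E
```

```text
1.9333 [-1.38   0.212  0.255  2.221  0.795  0.73  -0.465] [[-0.804  0.271  0.53   0.311]
 [ 0.258  0.961 -0.099  0.35 ]
 [-0.536  0.057 -0.842  0.333]
 [ 0.     0.     0.     1.   ]] 8.306560044531838e-05
10 t [-0.0097 -0.0234  0.0091] a [-0.55 -3.21 -0.92]
  tcp [0.348 0.221 0.322] tip [0.476 0.202 0.208]
  tcp [0.394 0.096 0.333] tip [0.55 0.08 0.26]
```

```bash
cat > k.py <<'E'
from g import *
from scipy.optimize import least_squares
import itertools
def fk(q,p,sg=(1,1,1)):
    off,h,a,b,f,o,e1,e2,e3=p
    Rz=lambda t:R.from_rotvec([0,0,t]); Ry=lambda t:R.from_rotvec([0,t,0])
    A=Rz(q[0]+off)*Ry(q[1]); P=np.array([0,0,h])+A.apply([0,0,a]); A=A*Rz(sg[0]*q[2]); P=P+A.apply([e1,0,0])
    A=A*Ry(q[3]); P=P+A.apply([e2,0,b]); A=A*Rz(sg[1]*q[4])*Ry(q[5]); P=P+A.apply([e3,0,f]); A=A*Rz(sg[2]*q[6]+o)
    return A,P
E
python3 - <<'E'
from k import *
s,W=now()
D=[([-1.225,.4778,.0224,1.5565,-.0115,1.1093,-.0831],R.from_rotvec([-.70665,-3.0608,.0029]),np.array([.2958,.6064,.4037])),(s['joints'],R.from_matrix(W[:3,:3]),W[:3,3])]
for sg in itertools.product((1,-1),repeat=3):
  for o in (0,1.57,3.14,-1.57):
    def F(p): return np.concatenate([np.r_[(fk(q,p,sg)[0].inv()*A).as_rotvec()*.3,fk(q,p,sg)[1]-P] for q,A,P in D]+[.003*p[6:]])
    S=least_squares(F,[2.34,.35,.42,.4,.13,o,0,0,0])
    if S.cost<1e-4: print(sg,S.cost,S.x.round(3).tolist())
E
```

Request:
arm_command:
  plan:
    - {"claw": 1,"tx": -0.0097,"ty": -0.0234,"tz": 0.009,"ax": -0.6,"ay": -3.2,"az": -0.9}
    - {"claw": 1,"tx": -0.0097,"ty": -0.0234,"tz": 0.009,"ax": -0.6,"ay": -3.2,"az": -0.9}
    - {"claw": 1,"tx": -0.0097,"ty": -0.0234,"tz": 0.009,"ax": -0.6,"ay": -3.2,"az": -0.9}
    - {"claw": 1,"tx": -0.0097,"ty": -0.0234,"tz": 0.009,"ax": -0.6,"ay": -3.2,"az": -0.9}
    - {"claw": 1,"tx": -0.0097,"ty": -0.0234,"tz": 0.009,"ax": -0.6,"ay": -3.2,"az": -0.9}
    - {"claw": 1,"tx": -0.0097,"ty": -0.0234,"tz": 0.009,"ax": -0.6,"ay": -3.2,"az": -0.9}
    - {"claw": 1,"tx": -0.0097,"ty": -0.0234,"tz": 0.009,"ax": -0.6,"ay": -3.2,"az": -0.9}
    - {"claw": 1,"tx": -0.0097,"ty": -0.0234,"tz": 0.009,"ax": -0.6,"ay": -3.2,"az": -0.9}
    - {"claw": 1,"tx": -0.0097,"ty": -0.0234,"tz": 0.009,"ax": -0.6,"ay": -3.2,"az": -0.9}
    - {"claw": 1,"tx": -0.0097,"ty": -0.0234,"tz": 0.009,"ax": -0.6,"ay": -3.2,"az": -0.9}

```text
clock: 2.77
tcp_pos: [0.3564, 0.2048, 0.3128]
orientation: [0.195, 2.261, -0.094]
contact_force: [0.2, -1.2, 0.2]
grip_width: -0.0001
gripper_force: 0.0
```

```bash
python3 - <<'E'
from g import *
s,W=now(); print(s['clock'],s['joints'].round(3),W.round(3),s['grip_width']); rel(W)
rows(W,goal(L-.05*xs-.025*zs,0,1),10)
rows(W,goal(L-.05*xs-.03*zs,15,1),10)
E
```

```text
2.7667 [-0.515  0.193 -0.458  2.432  1.542  0.846 -0.847] [[-0.633  0.172  0.755  0.356]
 [ 0.109  0.985 -0.133  0.205]
 [-0.767 -0.002 -0.642  0.313]
 [ 0.     0.     0.     1.   ]] -0.00014905527799612594
tip rel lip (sash) [-136.6, 104.4, 45.8] ztool.sash [0.964, -0.058, -0.259]
10 t [ 0.0101 -0.0114  0.01  ] a [-0.36 -1.49 -0.22]
  tcp [0.357 0.147 0.243] tip [0.502 0.127 0.15 ]
  tcp [0.369 0.089 0.174] tip [0.525 0.073 0.101]
10 t [ 0.0048 -0.0112  0.0107] a [-0.33  0.01 -0.26]
  tcp [0.373 0.145 0.26 ] tip [0.504 0.127 0.149]
  tcp [0.391 0.086 0.208] tip [0.523 0.073 0.096]
```

```bash
cat > k.py <<'E'
from g import *
from scipy.optimize import least_squares
import itertools
def fk(q,p,sg):
    q=np.array(q)*sg; off,h,a,b,f,o=p[:6]; e=p[6:].reshape(4,2)
    Rz=lambda t:R.from_rotvec([0,0,t]); Ry=lambda t:R.from_rotvec([0,t,0])
    A=Rz(q[0]+off); P=np.array([0,0,h])+A.apply([e[0,0],e[0,1],0]); A=A*Ry(q[1]); P=P+A.apply([0,0,a]); A=A*Rz(q[2]); P=P+A.apply([e[1,0],e[1,1],0])
    A=A*Ry(q[3]); P=P+A.apply([e[2,0],e[2,1],b]); A=A*Rz(q[4])*Ry(q[5]); P=P+A.apply([e[3,0],e[3,1],f]); A=A*Rz(q[6]+o)
    return A,P
E
python3 - <<'E'
from k import *
s,W=now()
D=[([-1.225,.4778,.0224,1.5565,-.0115,1.1093,-.0831],R.from_rotvec([-.70665,-3.0608,.0029]),np.array([.2958,.6064,.4037])),
([-1.38,.212,.255,2.221,.795,.73,-.465],R.from_rotvec([.373,2.545,-.03]),np.array([.311,.35,.333])),(s['joints'],R.from_matrix(W[:3,:3]),W[:3,3])]
best=[]
for sg in itertools.product((1,-1),(1,),(1,-1),(1,-1),(1,-1),(1,-1),(1,-1)):
  for o in (0,1.57,3.14,-1.57):
    for off in (0,2.34,3.14):
     def rot(x): return np.concatenate([(fk(q,np.r_[x[0],0,0,0,0,x[1],np.zeros(8)],sg)[0].inv()*A).as_rotvec() for q,A,P in D])
     S=least_squares(rot,[off,o]); best.append((S.cost,sg,S.x.round(3).tolist()))
best.sort(key=lambda b:b[0]); print(*best[:5],sep='\n')
c,sg,x=best[0]
def F(p): return np.concatenate([np.r_[(fk(q,p,sg)[0].inv()*A).as_rotvec()*.3,fk(q,p,sg)[1]-P] for q,A,P in D]+[.005*p[6:]])
S=least_squares(F,np.r_[x[0],.35,.42,.4,.13,x[1],np.zeros(8)]); print(S.cost,S.x.round(3).tolist(),S.fun.round(4)[:18])
E
```

```text
(np.float64(1.4898487716225907e-07), (-1, 1, -1, 1, -1, 1, -1), [-0.0, 1.571])
(np.float64(1.4898487716229078e-07), (-1, 1, -1, 1, -1, 1, -1), [-0.0, 1.571])
(np.float64(1.489848771622957e-07), (-1, 1, -1, 1, -1, 1, -1), [-0.0, 1.571])
(np.float64(1.4898487716231754e-07), (-1, 1, -1, 1, -1, 1, -1), [-0.0, 1.571])
(np.float64(1.4898487716231918e-07), (-1, 1, -1, 1, -1, 1, -1), [-0.0, 1.571])
3.0848916650475776e-08 [-0.0, 0.298, 0.537, 0.473, 0.158, 1.571, 0.002, -0.03, -0.003, -0.015, 0.003, -0.015, -0.003, -0.001] [-0.      0.     -0.     -0.      0.      0.      0.     -0.0001 -0.
 -0.     -0.     -0.     -0.     -0.      0.      0.      0.      0.    ]
```

```bash
cat >> k.py <<'E'
SG=(-1,1,-1,1,-1,1,-1); PP=np.array([-0.0,0.298,0.537,0.473,0.158,1.571,0.002,-0.03,-0.003,-0.015,0.003,-0.015,-0.003,-0.001])
LO=np.array([-2.96,-.34,-1.41,.24,-1.37,.17,-2.96]); HI=np.array([2.96,2.1,1.46,2.44,4.51,1.92,2.96])
def goal2(tip,down,yaw,sgn):
    z=R.from_rotvec([0,0,np.radians(yaw)]).apply(R.from_rotvec(ys*np.radians(down)).apply(xs))
    y=sgn*np.cross([0,0,1],z); y/=np.linalg.norm(y)
    G=np.eye(4); G[:3,:3]=np.c_[np.cross(y,z),y,z]; G[:3,3]=tip-.173*z; return G
def ik(G,seeds,m=.03):
    A=R.from_matrix(G[:3,:3]); best=(9,None)
    def F(q):
        B,P=fk(q,PP,SG); return np.r_[(B.inv()*A).as_rotvec()*.3,P-G[:3,3]]
    for q0 in seeds:
        S=least_squares(F,np.clip(q0,LO+m+.01,HI-m-.01),bounds=(LO+m,HI-m),max_nfev=60)
        if S.cost<best[0]: best=(S.cost,S.x)
        if S.cost<1e-7: break
    return np.sqrt(2*best[0])*1e3,best[1]
E
python3 - <<'E'
from k import *
s,W=now(); rng=np.random.default_rng(0)
seeds=[s['joints'],[-1.2,.2,.2,2.2,.8,.7,-.4]]+[rng.uniform(LO,HI) for _ in range(6)]
for sg in (1,-1):
  for down in (0,10,20,30):
    for yaw in (-30,0,30):
      e=[ik(goal2(L+a*xs+b*zs,down,yaw,sg),seeds) for a,b in ((-.05,-.03),(.015,-.02),(.015,.047))]
      print(sg,down,yaw,[round(x[0],1) for x in e],e[1][1].round(2).tolist())
E
```

```text
1 0 -30 [np.float64(0.3), np.float64(0.2), np.float64(0.0)] [-0.62, 0.76, -0.15, 2.27, 1.73, 1.22, -1.42]
1 0 0 [np.float64(82.8), np.float64(25.8), np.float64(9.7)] [0.64, 1.56, -1.38, 2.41, 2.78, 1.8, -0.26]
1 0 30 [np.float64(71.4), np.float64(9.5), np.float64(0.0)] [1.15, 1.54, -1.38, 2.41, 2.81, 0.84, 0.2]
1 10 -30 [np.float64(0.4), np.float64(0.0), np.float64(0.1)] [-0.99, 0.69, 0.37, 2.29, 1.65, 0.7, -1.36]
1 10 0 [np.float64(63.3), np.float64(8.4), np.float64(0.1)] [0.64, 1.27, -1.38, 2.41, 2.41, 1.57, -0.43]
1 10 30 [np.float64(55.0), np.float64(0.0), np.float64(0.0)] [0.82, 0.88, -1.01, 2.41, 2.98, 0.67, -0.63]
1 20 -30 [np.float64(0.1), np.float64(0.0), np.float64(0.1)] [0.37, 1.06, -1.3, 2.18, 1.83, 1.64, -0.84]
1 20 0 [np.float64(29.4), np.float64(0.2), np.float64(0.1)] [-0.23, 0.49, -0.2, 2.4, 2.37, 0.64, -1.22]
1 20 30 [np.float64(23.7), np.float64(1.8), np.float64(0.0)] [0.65, 0.66, -0.86, 2.35, 2.84, 0.44, -0.72]
1 30 -30 [np.float64(0.1), np.float64(0.2), np.float64(0.0)] [-0.21, 0.51, -0.36, 2.17, 1.37, 0.74, -0.75]
1 30 0 [np.float64(0.0), np.float64(0.0), np.floa
[... 720 characters left out ...]
64(0.0), np.float64(0.2)] [0.78, 0.84, -0.95, 2.41, 3.04, 0.67, 2.42]
-1 20 -30 [np.float64(0.0), np.float64(0.0), np.float64(0.0)] [-1.04, 0.63, 0.54, 2.27, 1.49, 0.43, 2.04]
-1 20 0 [np.float64(29.4), np.float64(1.4), np.float64(0.0)] [-0.15, 0.5, -0.3, 2.4, 2.34, 0.67, 1.97]
-1 20 30 [np.float64(24.8), np.float64(0.0), np.float64(0.4)] [-0.32, 0.52, 0.28, 2.41, 3.74, 0.63, 1.22]
-1 30 -30 [np.float64(0.0), np.float64(0.0), np.float64(0.0)] [-1.01, 0.58, 0.63, 2.22, 0.96, 0.27, 2.66]
-1 30 0 [np.float64(8.3), np.float64(0.0), np.float64(0.0)] [-0.33, 0.43, -0.03, 2.32, 2.12, 0.31, 2.2]
-1 30 30 [np.float64(0.0), np.float64(0.0), np.float64(0.0)] [0.91, 0.93, -1.33, 2.24, 1.82, 0.65, -2.75]
```

```bash
python3 - <<'E'
from k import *
s,W=now()
for down in (15,20,25):
    for yaw in (-30,-25,-20,-15):
      q=s['joints']; o=[]
      for a,b in ((-.10,-.0),(-.05,-.025),(.0,-.02),(.015,-.02),(.015,.047)):
        e,q=ik(goal2(L+a*xs+b*zs,down,yaw,1),[q],.06); o.append(round(float(e),1))
      print(down,yaw,o,q.round(2).tolist())
for yaw,down in ((-30,15),(-20,20)): rows(W,goal2(L-.07*xs-.0*zs,down,yaw,1),10)
E
```

```text
15 -30 [7.3, 0.0, 0.0, 0.0, 0.0] [-0.37, 0.49, -0.28, 2.19, 1.53, 0.94, -0.94]
15 -25 [6.9, 0.7, 0.0, 0.0, 0.0] [0.31, 0.77, -1.13, 2.19, 1.77, 1.39, -0.8]
15 -20 [24.3, 5.1, 0.0, 0.0, 0.0] [0.46, 0.93, -1.33, 2.22, 1.9, 1.52, -0.68]
15 -15 [40.7, 21.2, 0.0, 0.0, 0.0] [0.47, 0.85, -1.28, 2.26, 1.93, 1.38, -0.67]
20 -30 [1.3, 0.0, 0.0, 0.0, 0.0] [-0.19, 0.48, -0.45, 2.15, 1.46, 0.92, -0.81]
20 -25 [0.0, 0.4, 0.0, 0.0, 0.1] [0.17, 0.58, -0.88, 2.17, 1.62, 1.09, -0.76]
20 -20 [11.7, 0.6, 0.0, 0.0, 0.0] [0.39, 0.71, -1.15, 2.19, 1.74, 1.22, -0.68]
20 -15 [26.0, 7.9, 0.0, 0.0, 0.0] [0.5, 0.79, -1.26, 2.22, 1.82, 1.25, -0.59]
25 -30 [0.1, 0.0, 0.0, 0.0, 0.0] [-0.22, 0.44, -0.37, 2.12, 1.33, 0.81, -0.66]
25 -25 [0.3, 0.2, 0.0, 0.0, 0.0] [-0.19, 0.42, -0.38, 2.16, 1.4, 0.75, -0.64]
25 -20 [1.0, 0.3, 0.0, 0.0, 0.0] [0.21, 0.52, -0.83, 2.16, 1.55, 0.9, -0.61]
25 -15 [9.4, 0.0, 0.0, 0.0, 0.0] [0.44, 0.64, -1.11, 2.18, 1.67, 1.02, -0.53]
10 t [ 0.0008 -0.003   0.0098] a [1.97 0.01 1.67]
  tcp [0.386 0.181 0.278] tip [0.508 0.129 0.167]
  tcp [0.41  0.151 0.243] tip [0.517 0.074 0.132]
10 t [-0.0005 -0.006   0.0092] a [1.16 0.5  1.08]
  tcp [0.385 0.167 0.284] tip [0.507 0.129 0.168]
  tcp [0.407 0.127 0.254] tip [0.517 0.074 0.132]
```

```bash
python3 - <<'E'
from k import *
s,W=now(); print(s['clock']); G=goal2(L-.05*xs-.036*zs,20,-30,1)
rows(W,G,10)
q=s['joints']
for i in range(5,11,5):
    M=W@np.real(fmp(np.linalg.inv(W)@G,i/10)); e,q=ik(M,[q],.02); print(round(e,1),q.round(2))
E
```

```text
2.7667
10 t [ 0.0018 -0.0033  0.0128] a [1.9  0.5  1.75]
  tcp [0.393 0.178 0.264] tip [0.511 0.129 0.147]
  tcp [0.421 0.145 0.213] tip [0.52  0.074 0.091]
0.6 [-0.46  0.35 -0.41  2.38  1.54  0.9  -0.98]
0.1 [-0.41  0.49 -0.36  2.34  1.51  0.92 -1.11]
```

Request:
arm_command:
  plan:
    - {"claw": 1,"tx": 0.0018,"ty": -0.0033,"tz": 0.0128,"ax": 1.9,"ay": 0.5,"az": 1.75}
    - {"claw": 1,"tx": 0.0018,"ty": -0.0033,"tz": 0.0128,"ax": 1.9,"ay": 0.5,"az": 1.75}
    - {"claw": 1,"tx": 0.0018,"ty": -0.0033,"tz": 0.0128,"ax": 1.9,"ay": 0.5,"az": 1.75}
    - {"claw": 1,"tx": 0.0018,"ty": -0.0033,"tz": 0.0128,"ax": 1.9,"ay": 0.5,"az": 1.75}
    - {"claw": 1,"tx": 0.0018,"ty": -0.0033,"tz": 0.0128,"ax": 1.9,"ay": 0.5,"az": 1.75}
    - {"claw": 1,"tx": 0.0018,"ty": -0.0033,"tz": 0.0128,"ax": 1.9,"ay": 0.5,"az": 1.75}
    - {"claw": 1,"tx": 0.0018,"ty": -0.0033,"tz": 0.0128,"ax": 1.9,"ay": 0.5,"az": 1.75}
    - {"claw": 1,"tx": 0.0018,"ty": -0.0033,"tz": 0.0128,"ax": 1.9,"ay": 0.5,"az": 1.75}
    - {"claw": 1,"tx": 0.0018,"ty": -0.0033,"tz": 0.0128,"ax": 1.9,"ay": 0.5,"az": 1.75}
    - {"claw": 1,"tx": 0.0018,"ty": -0.0033,"tz": 0.0128,"ax": 1.9,"ay": 0.5,"az": 1.75}

```text
clock: 3.6
tcp_pos: [0.4212, 0.1447, 0.2127]
orientation: [0.732, 2.263, -0.304]
contact_force: [0.0, 1.2, -1.3]
grip_width: -0.0001
gripper_force: 0.0
```

```bash
python3 - <<'E'
from k import *
s,W=now(); print(s['clock'],s['joints'].round(2)); rel(W)
im,m,T=save('wrist','w1.png')
for t in ['sash_lip','pointer','mark']: print(t,find(t,'wrist',m,T))
for n in ('scene','top'):
    im,m,T=save(n,n+'2.png')
    for t in ['sash_lip','pointer','mark']: print(n,t,find(t,n,m,T))
for G in (goal2(L-.05*xs-.036*zs,20,-30,1),goal2(L+.015*xs-.036*zs,20,-30,1)): rows(W,G,10)
E
```

```text
3.6 [-0.43  0.48 -0.33  2.35  1.5   0.91 -1.11]
tip rel lip (sash) [-49.9, -0.6, -36.8] ztool.sash [0.852, -0.356, -0.383]
sash_lip [(0.59, [0.5809, 0.0699, 0.0952], [331, 300])]
pointer [(0.71, [0.6124, 0.1612, 0.0904], [494, 281])]
mark [(0.96, [0.6463, 0.159, 0.155], [533, 407])]
scene sash_lip [(0.7, [0.5787, 0.0688, 0.1032], [274, 259])]
scene pointer []
scene mark [(0.7, [0.6458, 0.1598, 0.155], [241, 286])]
top sash_lip [(0.7, [0.5809, 0.0695, 0.1011], [263, 219]), (0.66, [0.5653, -0.1503, 0.1207], [347, 229])]
top pointer [(0.59, [0.6161, 0.1633, 0.0897], [229, 204])]
top mark [(0.61, [0.6482, 0.1595, 0.1523], [229, 187])]
10 t [-0.      0.     -0.0001] a [-0.02 -0.   -0.01]
  tcp [0.421 0.145 0.213] tip [0.52  0.073 0.091]
  tcp [0.421 0.145 0.213] tip [0.52  0.074 0.091]
10 t [-0.0017  0.003   0.0055] a [-0.02 -0.   -0.01]
  tcp [0.45  0.142 0.199] tip [0.55  0.07  0.077]
  tcp [0.48  0.139 0.186] tip [0.579 0.068 0.064]
```

View pics/w1.png

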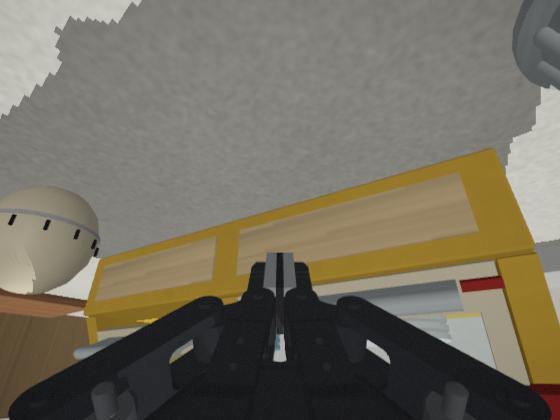

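The wrist picture (upside down) shows the closed fingertips at (280,265) below and in front of the lip bead at (390,300), with the pointer at (482,284) and the clip at (540,400). Nothing blocks the way in, so I'm inserting.

Request:
arm_command:
  plan:
    - {"claw": 1,"tx": -0.0017,"ty": 0.003,"tz": 0.0055}
    - {"claw": 1,"tx": -0.0017,"ty": 0.003,"tz": 0.0055}
    - {"claw": 1,"tx": -0.0017,"ty": 0.003,"tz": 0.0055}
    - {"claw": 1,"tx": -0.0017,"ty": 0.003,"tz": 0.0055}
    - {"claw": 1,"tx": -0.0017,"ty": 0.003,"tz": 0.0055}
    - {"claw": 1,"tx": -0.0017,"ty": 0.003,"tz": 0.0055}
    - {"claw": 1,"tx": -0.0017,"ty": 0.003,"tz": 0.0055}
    - {"claw": 1,"tx": -0.0017,"ty": 0.003,"tz": 0.0055}
    - {"claw": 1,"tx": -0.0017,"ty": 0.003,"tz": 0.0055}
    - {"claw": 1,"tx": -0.0017,"ty": 0.003,"tz": 0.0055}

```text
invalid input at $.plan[0]: expected keys claw, tx, ty, tz, ax, ay, az
```

```bash
python3 - <<'E'
from k import *
s,W=now(); print(s['clock'],s['joints'].round(2),s['contact_force'].round(1)); rel(W)
v=W[:3,:3].T@zs; print('zs in tool',v.round(3), (v*.003).round(5), (v*.005).round(5))
im,m,T=save('wrist','w2.png')
for t in ['sash_lip','pointer','mark']: print(t,find(t,'wrist',m,T))
E
```

```text
4.2 [-0.43  0.48 -0.33  2.35  1.5   0.91 -1.11] [0.5 0.3 0.2]
tip rel lip (sash) [-50.6, -0.2, -36.4] ztool.sash [0.853, -0.354, -0.383]
zs in tool [-0.9    0.21  -0.383] [-0.0027   0.00063 -0.00115] [-0.0045   0.00105 -0.00191]
sash_lip [(0.97, [0.5806, 0.0712, 0.0978], [332, 302])]
pointer [(0.6, [0.6147, 0.161, 0.0912], [493, 283])]
mark [(0.87, [0.6476, 0.1596, 0.1529], [530, 401])]
```

View pics/w2.png

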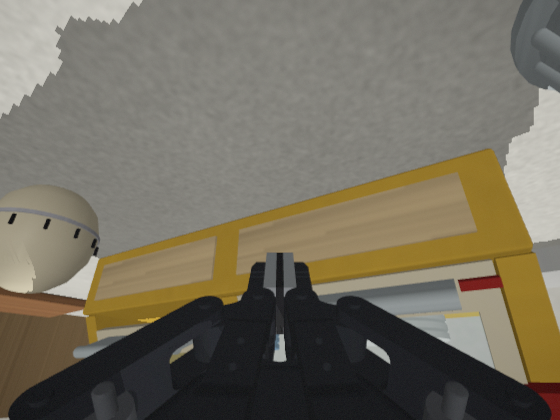

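The call was refused because every key is needed, so the picture is unchanged. I'm repeating the insert with full rows.

Request:
arm_command:
  plan:
    - {"claw": 1,"tx": -0.0017,"ty": 0.003,"tz": 0.0055,"ax": 0,"ay": 0,"az": 0}
    - {"claw": 1,"tx": -0.0017,"ty": 0.003,"tz": 0.0055,"ax": 0,"ay": 0,"az": 0}
    - {"claw": 1,"tx": -0.0017,"ty": 0.003,"tz": 0.0055,"ax": 0,"ay": 0,"az": 0}
    - {"claw": 1,"tx": -0.0017,"ty": 0.003,"tz": 0.0055,"ax": 0,"ay": 0,"az": 0}
    - {"claw": 1,"tx": -0.0017,"ty": 0.003,"tz": 0.0055,"ax": 0,"ay": 0,"az": 0}
    - {"claw": 1,"tx": -0.0017,"ty": 0.003,"tz": 0.0055,"ax": 0,"ay": 0,"az": 0}
    - {"claw": 1,"tx": -0.0017,"ty": 0.003,"tz": 0.0055,"ax": 0,"ay": 0,"az": 0}
    - {"claw": 1,"tx": -0.0017,"ty": 0.003,"tz": 0.0055,"ax": 0,"ay": 0,"az": 0}
    - {"claw": 1,"tx": -0.0017,"ty": 0.003,"tz": 0.0055,"ax": 0,"ay": 0,"az": 0}
    - {"claw": 1,"tx": -0.0017,"ty": 0.003,"tz": 0.0055,"ax": 0,"ay": 0,"az": 0}

```text
clock: 5.23
tcp_pos: [0.48, 0.1392, 0.1857]
orientation: [0.729, 2.263, -0.304]
contact_force: [-1.0, 0.1, 0.2]
grip_width: 0.0001
gripper_force: 0.0
```

```bash
python3 - <<'E'
from k import *
s,W=now(); print(s['clock'],s['joints'].round(2),s['contact_force'].round(1)); rel(W)
v=W[:3,:3].T@zs; print('zs in tool',v.round(3), (v*.002).round(5))
im,m,T=save('wrist','w3.png')
for t in ['sash_lip','pointer','mark']: print(t,find(t,'wrist',m,T))
E
```

```text
5.2333 [-0.38  0.58 -0.28  2.25  1.59  0.88 -1.09] [-1.   0.1  0.2]
tip rel lip (sash) [15.1, -0.0, -36.2] ztool.sash [0.853, -0.355, -0.383]
zs in tool [-0.9    0.21  -0.383] [-0.0018   0.00042 -0.00077]
sash_lip [(0.7, [0.5796, 0.0684, 0.0984], [283, 342])]
pointer [(0.71, [0.6137, 0.1575, 0.0905], [511, 316])]
mark []
```

View pics/w3.png

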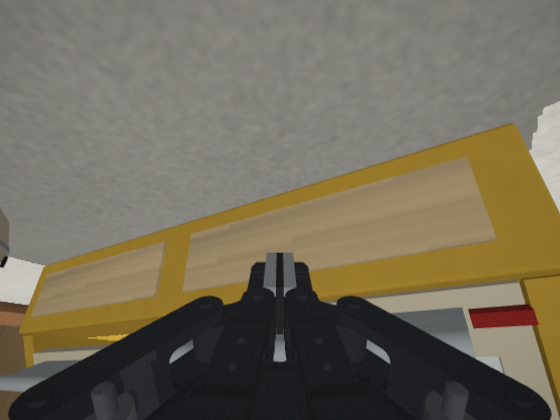

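The fingertips, at (280,260), now cover the lip's middle from beneath, with the pointer at (503,317). I'm pushing up slowly along the slide, 25 mm to start.

Request:
arm_command:
  plan:
    - {"claw": 1,"tx": -0.00225,"ty": 0.0005,"tz": -0.00096,"ax": 0,"ay": 0,"az": 0}
    - {"claw": 1,"tx": -0.00225,"ty": 0.0005,"tz": -0.00096,"ax": 0,"ay": 0,"az": 0}
    - {"claw": 1,"tx": -0.00225,"ty": 0.0005,"tz": -0.00096,"ax": 0,"ay": 0,"az": 0}
    - {"claw": 1,"tx": -0.00225,"ty": 0.0005,"tz": -0.00096,"ax": 0,"ay": 0,"az": 0}
    - {"claw": 1,"tx": -0.00225,"ty": 0.0005,"tz": -0.00096,"ax": 0,"ay": 0,"az": 0}
    - {"claw": 1,"tx": -0.00225,"ty": 0.0005,"tz": -0.00096,"ax": 0,"ay": 0,"az": 0}
    - {"claw": 1,"tx": -0.00225,"ty": 0.0005,"tz": -0.00096,"ax": 0,"ay": 0,"az": 0}
    - {"claw": 1,"tx": -0.00225,"ty": 0.0005,"tz": -0.00096,"ax": 0,"ay": 0,"az": 0}
    - {"claw": 1,"tx": -0.00225,"ty": 0.0005,"tz": -0.00096,"ax": 0,"ay": 0,"az": 0}
    - {"claw": 1,"tx": -0.00225,"ty": 0.0005,"tz": -0.00096,"ax": 0,"ay": 0,"az": 0}

```text
clock: 6.27
tcp_pos: [0.4896, 0.1382, 0.2088]
orientation: [0.728, 2.264, -0.304]
contact_force: [-2.3, 1.0, -2.2]
grip_width: -0.0002
gripper_force: 1.8
```

```bash
cat > c.py <<'E'
from k import *
s,W=now(); print(s['clock'],s['joints'].round(2),s['contact_force'].round(1)); rel(W)
for n in ('scene','top','wrist'):
    im,m,T=save(n,'last_'+n+'.png')
    for t in ['sash_lip','pointer','mark']:
        for cf,p,px in find(t,n,m,T)[:1]:
            d=np.array(p)-L; print(n,t,cf,px,'sash-frame rel L mm',[round(float(d@v)*1e3,1) for v in (xs,ys,zs)])
E
python3 c.py
```

```text
6.2667 [-0.37  0.54 -0.28  2.23  1.54  0.86 -1.  ] [-2.3  1.  -2.2]
tip rel lip (sash) [14.2, -0.1, -11.2] ztool.sash [0.853, -0.355, -0.383]
scene sash_lip 0.76 [273, 255] sash-frame rel L mm [-4.0, -2.3, 13.6]
scene pointer 0.87 [254, 294] sash-frame rel L mm [26.0, 94.9, 15.9]
scene mark 0.5 [241, 285] sash-frame rel L mm [31.5, 94.6, 69.1]
top sash_lip 0.73 [263, 215] sash-frame rel L mm [3.0, 2.1, 12.2]
top pointer 0.68 [199, 238] sash-frame rel L mm [-17.1, 176.5, -120.8]
top mark 0.62 [229, 188] sash-frame rel L mm [29.6, 100.1, 68.2]
wrist sash_lip 0.6 [311, 293] sash-frame rel L mm [37.9, 3.4, 7.6]
wrist pointer 0.87 [518, 293] sash-frame rel L mm [25.7, 97.1, 15.9]
```

Request:
arm_command:
  plan:
    - {"claw": 1,"tx": -0.0027,"ty": 0.0006,"tz": -0.0011,"ax": 0,"ay": 0,"az": 0}
    - {"claw": 1,"tx": -0.0036,"ty": 0.0008,"tz": -0.0015,"ax": 0,"ay": 0,"az": 0}
    - {"claw": 1,"tx": -0.0036,"ty": 0.0008,"tz": -0.0015,"ax": 0,"ay": 0,"az": 0}
    - {"claw": 1,"tx": -0.0036,"ty": 0.0008,"tz": -0.0015,"ax": 0,"ay": 0,"az": 0}
    - {"claw": 1,"tx": -0.0036,"ty": 0.0008,"tz": -0.0015,"ax": 0,"ay": 0,"az": 0}
    - {"claw": 1,"tx": -0.0036,"ty": 0.0008,"tz": -0.0015,"ax": 0,"ay": 0,"az": 0}
    - {"claw": 1,"tx": -0.0036,"ty": 0.0008,"tz": -0.0015,"ax": 0,"ay": 0,"az": 0}
    - {"claw": 1,"tx": -0.0036,"ty": 0.0008,"tz": -0.0015,"ax": 0,"ay": 0,"az": 0}
    - {"claw": 1,"tx": -0.0027,"ty": 0.0006,"tz": -0.0011,"ax": 0,"ay": 0,"az": 0}
    - {"claw": 1,"tx": -0.0018,"ty": 0.0004,"tz": -0.0008,"ax": 0,"ay": 0,"az": 0}

```text
clock: 7.7
tcp_pos: [0.505, 0.1363, 0.2416]
orientation: [0.728, 2.263, -0.304]
contact_force: [-3.3, 2.0, -3.0]
grip_width: -0.0
gripper_force: 1.9
```

```bash
python3 c.py
```

```text
7.7 [-0.35  0.48 -0.28  2.19  1.47  0.85 -0.88] [-3.3  2.  -3. ]
tip rel lip (sash) [14.4, -0.3, 25.2] ztool.sash [0.853, -0.355, -0.383]
scene sash_lip 0.63 [265, 249] sash-frame rel L mm [-2.4, 1.6, 52.1]
scene pointer 0.75 [245, 289] sash-frame rel L mm [27.7, 98.1, 52.5]
top sash_lip 0.85 [263, 208] sash-frame rel L mm [-1.7, 3.7, 49.3]
top pointer 0.62 [229, 193] sash-frame rel L mm [26.8, 99.2, 51.6]
top mark 0.58 [228, 187] sash-frame rel L mm [31.6, 101.0, 69.6]
wrist pointer 0.93 [527, 290] sash-frame rel L mm [24.9, 99.2, 50.3]
wrist mark 0.65 [537, 339] sash-frame rel L mm [30.0, 98.7, 71.2]
```

Request:
arm_command:
  plan:
    - {"claw": 1,"tx": -0.0018,"ty": 0.0004,"tz": -0.0008,"ax": 0,"ay": 0,"az": 0}
    - {"claw": 1,"tx": -0.0018,"ty": 0.0004,"tz": -0.0008,"ax": 0,"ay": 0,"az": 0}
    - {"claw": 1,"tx": -0.0018,"ty": 0.0004,"tz": -0.0008,"ax": 0,"ay": 0,"az": 0}
    - {"claw": 1,"tx": -0.0018,"ty": 0.0004,"tz": -0.0008,"ax": 0,"ay": 0,"az": 0}
    - {"claw": 1,"tx": -0.0018,"ty": 0.0004,"tz": -0.0008,"ax": 0,"ay": 0,"az": 0}
    - {"claw": 1,"tx": -0.0018,"ty": 0.0004,"tz": -0.0008,"ax": 0,"ay": 0,"az": 0}
    - {"claw": 1,"tx": -0.0018,"ty": 0.0004,"tz": -0.0008,"ax": 0,"ay": 0,"az": 0}
    - {"claw": 1,"tx": -0.0018,"ty": 0.0004,"tz": -0.0008,"ax": 0,"ay": 0,"az": 0}
    - {"claw": 1,"tx": -0.0014,"ty": 0.0003,"tz": -0.0006,"ax": 0,"ay": 0,"az": 0}
    - {"claw": 1,"tx": 0,"ty": 0,"tz": 0,"ax": 0,"ay": 0,"az": 0}

```text
clock: 9.13
tcp_pos: [0.5122, 0.1353, 0.2577]
orientation: [0.729, 2.263, -0.304]
contact_force: [-1.1, -1.2, -2.3]
grip_width: -0.0002
gripper_force: 1.1
```

```bash
python3 c.py; python3 c.py | grep -v lip; python3 - <<'E'
import cv2
a=cv2.imread('pics/last_scene.png')[230:310,200:280]; b=cv2.imread('pics/last_wrist.png')[220:380,400:560]
cv2.imwrite('pics/crop2.png',cv2.hconcat([cv2.resize(x,(400,400),interpolation=cv2.INTER_CUBIC) for x in (a,b)]))
E
```

```text
9.1333 [-0.34  0.45 -0.28  2.17  1.43  0.85 -0.82] [-1.1 -1.2 -2.3]
tip rel lip (sash) [14.2, -0.8, 42.9] ztool.sash [0.853, -0.355, -0.382]
scene sash_lip 0.84 [262, 245] sash-frame rel L mm [-2.5, 0.9, 70.0]
scene pointer 0.78 [241, 285] sash-frame rel L mm [30.2, 96.8, 70.8]
scene mark 0.72 [241, 286] sash-frame rel L mm [30.1, 97.8, 68.4]
top sash_lip 0.78 [264, 204] sash-frame rel L mm [-0.1, 2.1, 65.2]
top pointer 0.95 [230, 189] sash-frame rel L mm [26.0, 96.8, 67.7]
wrist sash_lip 0.61 [281, 316] sash-frame rel L mm [-0.1, 1.8, 63.0]
wrist pointer 0.68 [516, 288] sash-frame rel L mm [26.9, 96.8, 67.4]
wrist mark 0.71 [514, 296] sash-frame rel L mm [29.5, 95.8, 71.3]
9.7333 [-0.34  0.45 -0.28  2.17  1.43  0.85 -0.82] [-0.4 -1.  -0.5]
scene pointer 0.79 [241, 285] sash-frame rel L mm [30.2, 96.5, 70.6]
scene mark 0.48 [240, 285] sash-frame rel L mm [31.4, 95.9, 70.3]
top pointer 0.59 [229, 189] sash-frame rel L mm [28.0, 99.1, 67.5]
top mark 0.64 [348, 229] sash-frame rel L mm [-1.0, -220.9, 18.7]
wrist pointer 0.69 [513, 284] sash-frame rel L mm [28.7, 96.5, 66.2]
wrist mark 0.79 [516, 294] sash-frame rel L mm [32.1, 97.0, 71.0]
```

View pics/crop2.png

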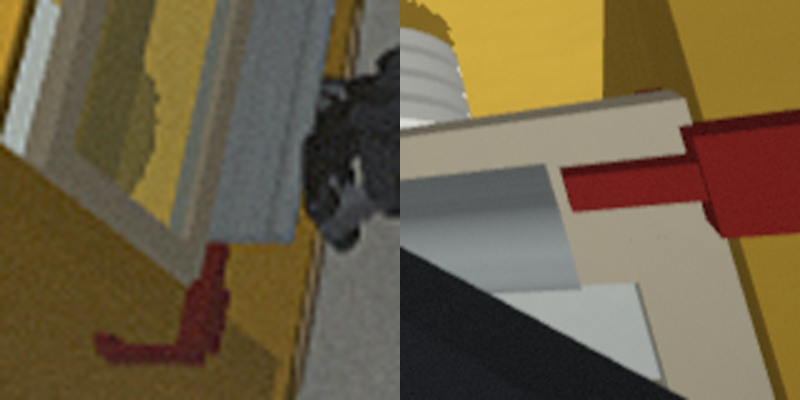

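The wrist crop shows the pointer (centre row 182) level with the clip, whose inner edge spans rows 128–236. The scene crop agrees. I'm letting go: down 12 mm, then out.

Request:
arm_command:
  plan:
    - {"claw": 1,"tx": 0.0036,"ty": -0.0008,"tz": 0.0015,"ax": 0,"ay": 0,"az": 0}
    - {"claw": 1,"tx": 0.0036,"ty": -0.0008,"tz": 0.0015,"ax": 0,"ay": 0,"az": 0}
    - {"claw": 1,"tx": 0.0036,"ty": -0.0008,"tz": 0.0015,"ax": 0,"ay": 0,"az": 0}
    - {"claw": 1,"tx": 0.0026,"ty": -0.0046,"tz": -0.0085,"ax": 0,"ay": 0,"az": 0}
    - {"claw": 1,"tx": 0.0026,"ty": -0.0046,"tz": -0.0085,"ax": 0,"ay": 0,"az": 0}
    - {"claw": 1,"tx": 0.0026,"ty": -0.0046,"tz": -0.0085,"ax": 0,"ay": 0,"az": 0}
    - {"claw": 1,"tx": 0.0026,"ty": -0.0046,"tz": -0.0085,"ax": 0,"ay": 0,"az": 0}
    - {"claw": 1,"tx": 0.0026,"ty": -0.0046,"tz": -0.0085,"ax": 0,"ay": 0,"az": 0}
    - {"claw": 1,"tx": 0.0026,"ty": -0.0046,"tz": -0.0085,"ax": 0,"ay": 0,"az": 0}
    - {"claw": 1,"tx": 0.0026,"ty": -0.0046,"tz": -0.0085,"ax": 0,"ay": 0,"az": 0}

```text
clock: 11.17
tcp_pos: [0.4425, 0.1421, 0.2764]
orientation: [0.728, 2.263, -0.304]
contact_force: [0.1, 0.9, 0.1]
grip_width: -0.0001
gripper_force: 0.0
```

```bash
python3 c.py; python3 c.py | grep -v lip; python3 - <<'E'
import cv2
a=cv2.imread('pics/last_scene.png')[130:370,180:420]; b=cv2.imread('pics/last_wrist.png')[220:420,360:560]
cv2.imwrite('pics/crop3.png',cv2.hconcat([cv2.resize(x,(400,400),interpolation=cv2.INTER_CUBIC) for x in (a,b)]))
E
```

```text
11.1667 [-0.39  0.35 -0.33  2.29  1.36  0.89 -0.86] [0.1 0.9 0.1]
tip rel lip (sash) [-57.1, -0.8, 30.2] ztool.sash [0.853, -0.355, -0.383]
scene sash_lip 0.87 [261, 244] sash-frame rel L mm [-1.0, -2.6, 70.5]
scene pointer 0.92 [242, 285] sash-frame rel L mm [27.7, 96.6, 70.4]
scene mark 0.69 [241, 286] sash-frame rel L mm [30.7, 95.5, 66.8]
top sash_lip 0.95 [264, 203] sash-frame rel L mm [-0.7, 3.0, 68.4]
top pointer 0.91 [229, 189] sash-frame rel L mm [27.7, 97.9, 68.7]
top mark 0.41 [229, 188] sash-frame rel L mm [30.7, 98.4, 66.6]
wrist sash_lip 0.78 [335, 297] sash-frame rel L mm [1.3, 4.0, 60.0]
wrist pointer 0.63 [495, 278] sash-frame rel L mm [28.3, 97.8, 65.4]
11.7667 [-0.39  0.35 -0.33  2.29  1.36  0.89 -0.86] [1.  0.8 0.4]
scene pointer 0.65 [240, 286] sash-frame rel L mm [31.6, 98.9, 70.4]
scene mark 0.6 [242, 285] sash-frame rel L mm [29.8, 93.9, 67.7]
top pointer 0.88 [229, 188] sash-frame rel L mm [28.2, 99.1, 69.4]
top mark 0.67 [229, 187] sash-frame rel L mm [29.8, 99.1, 70.4]
wrist pointer 0.66 [494, 278] sash-frame rel L mm [27.4, 97.6, 64.7]
wrist mark 0.86 [490, 286] sash-frame rel L mm [30.6, 94.7, 70.4]
```

View pics/crop3.png

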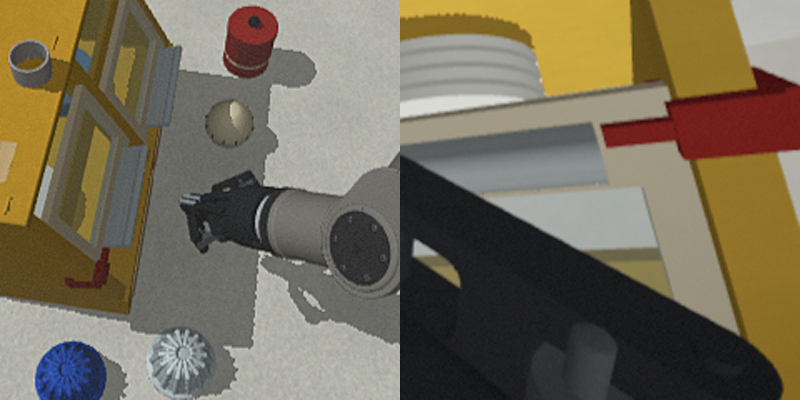

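The pointer sits within the clip's height, level with its middle. The gripper is clear, and the timer, tin, ring and mould all stand where they were.

```bash
python3 -c "
from bench import r
print(r.hand_in())"
```

```text
the job is handed in; nothing more can be done
None
```

I raised the red-pointer sash until its pointer was level with the red clip, to within about 3 mm by camera (8 mm allowed), moved the gripper clear, and handed the job in; the clip, other sash and crockery looked undisturbed, and no verdict came back.

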